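# Tap a taper-shank arbor home in its socket

### The arm

A 6-joint arm with a two-finger parallel gripper is mounted at the origin on a cart in front of the work surface, level with it; the furniture and walls round the work are solid. World frame = base frame: x ahead of the robot, y to its left, z up, the work surface at z = 0. Lengths are in mm, angles in rad, forces in N, time in s.
With the tool pointing down it reaches from about 350 to 775 mm from the base axis. Payload 7.3 kg.
Tool frame: the origin (TCP) lies midway between the tips of the shut fingers; the grasp point (between the pads) lies 19 mm behind it (ctrl.tcp_to_grasp is the distance from the TCP to the grasp point, in mm); y points along the fingers, z is the direction in which the jaws open and shut, and the axes are right-handed (so a half turn about y gives the same grasp; the last joint's range is limited). The gripper opens to 92 mm and grips with 3 to 60 N. Pads are 19 mm wide; open, the fingers measure 130 mm over their backs; the gripper's body (75 mm by 190 mm) begins 47 mm behind the grasp point.
Start: joints at [1.12, 0.342, 1.524, -0, 1.275, -0.146], TCP at [157.539, 500.826, 226.741] pointing down, gripper open.
Joint ranges: [-2.53, 2.53], [-0.77, 2.02], [0.04, 2.7], [-1, 4.14], [0.28, 2.66], [-3.11, 3.11]. Speed limits (rad/s): [2.57, 2.57, 3.14, 3.14, 3.14, 3.14].

### API

Orientations are given as a 3x3 rotation matrix whose columns are the frame's x, y, z axes.
In Python, from cell import ctrl gives the robot as it stands.
- The arm moves only by the tool servo_tool, never from a script. Its argument "moves" is a list of rows, each an object with "xyz": the shift along the tool's x, y, z in units of 40 mm (1.0 is 40 mm), a list of three; "twist": the turn about the tool's y in units of 6 degrees (1.0 is 6 degrees); "jaw": the closure, from -1 (fully open) to 1 (shut). A call has 1 to 8 rows; each row shifts and turns the pose as measured when the row begins, along the tool's axes as they then stand; what a row does not reach is not made up. A row lasts 1/12 s, in which the tool goes at most 41.7 mm and 7.16 degrees, less where a joint would pass 70% of its speed; a pose out of reach is approached as far as the arm can. A call is refused whole if a number of a shift passes 1 or a number of a turn 1, either way. A call with a gripper value outside its range is refused whole. The fingers move at their own pace and stop on an object; "squeeze" is the grip in N (left out, the last holds). Time passes only in rows, so rows that do not move let the fingers close. It gives the time, the measured TCP pose, the force and the opening at its end, in the units of the state.
- ctrl.sense(): the state, without advancing time (a new reading comes with each control period).
- ctrl.read_camera(name): name is "scene" or "top" or "wrist"; returns the picture (400x640x3 uint8, red, green, blue); there is no depth.
- ctrl.calibration(name): a dict with "fov_y" (degrees; the focal length in pixels is half the picture's height over the tangent of half this angle, whatever the lens; pixels are square), "cx", "cy" (the principal point, pixels), "world_to_cam" (4x4, takes a point from world to camera coordinates); the wrist camera has in their place "tool_from_camera" (4x4, takes a point from camera to tool coordinates, whose origin is the TCP and whose axes are the tool frame's). Camera axes: x right, y up, looking along -z (the intrinsics and any distortion apply to the point x, -y, -z); pixel columns grow to the right and rows downward; lengths in mm; the calibration is good to about 2 mm. A picture is of the moment at which its call begins: read the wrist's pose just before it. calibration takes no time and is no camera call.
- ctrl.finish_job(): hands the job in, once; it reports no verdict.
Trained networks look in the newest picture that a camera, given by its name, has taken for a name from the list of things; names that differ only in an ending like _2 or _b are one class to them, and where a whole thing is asked for, a point or a joint stands for the part that bears it (a point fixed in the world has none). Each returns a list of dicts, best first, with "confidence" (0 to 1); they miss things now and then, are a little off and sometimes report something else, mostly with a low value. They report only what shows in the picture. A call takes as long as a camera call. They do not tell look-alikes from the thing itself.
- ctrl.regions_of(thing, camera): "mask" (400x640 bool, what is visible of it).
- ctrl.place_of(thing, camera): "xyz" ([x, y, z] in mm, in world coordinates, good to about 4 mm: a listed point, or the origin of a listed thing).
The state is a dict: "clock": time; "qpos": joint angles; "qd": joint speeds; "effort": joint torques, N m; "tool_pos": TCP position; "eef_rot": TCP orientation; "wrist_force": force on the tool from outside, world axes, zero at the start; "torque": the same for the moment, N m; "grip_width": finger opening in mm.
Only numpy, scipy, OpenCV 4.12 (cv2) and the standard library are available. Lean on these libraries where they do the work, as an engineer would, in place of code of your own. Each camera call takes 0.05 s, during which the arm holds its last target. There are 200 camera calls.

### The job

Take the steel arbor out of the wooden rack, set its tapered shank into the slanted green socket until its collar rests on the bronze sleeve, and let go of it there. Then take the brass bar from the rack and tap the arbor home with the bar's nose: separate light taps, at least two, lifting the bar clear in between, until the collar is down against the face of the socket and the taper is locked; do not push it home with the fingers. Put the bar back upright in the hole it came from, leave the arbor seated and leave the small things lying about where they are.

Things in the scene. Friction and masses are not known exactly. Their poses are not given: they have to be found in the camera images.
- arbor_mid (a point): Steel taper-shank arbor, 96 mm long, 0.3 kg, round about its z axis. Point on the axis, middle of the dark round grip (26 mm diameter, 50 mm long). z points from shank to top: flat top 25 mm above; underside of the collar (44 mm diameter, 6 mm thick) 31 mm below; shank tip 71 mm below (shank 24 mm diameter at the collar, 16 at the tip). Starts shank down in a rack hole, collar on the rack's top.
- arbor_seat (a point): Point on the arbor's axis at the underside of its collar; z as for arbor_mid. It coincides with sleeve_rim when the shank is fully in the sleeve.
- arbor_top (a point): Centre of the arbor's flat top (26 mm diameter), where it is tapped.
- bar_mid (a point): Brass tapping bar, 106 mm long, 0.35 kg, round about its z axis. Point on the axis, middle of the ribbed grip (26 mm diameter, 60 mm long). z points from nose to grip: grip's end 30 mm above; round guard (44 mm diameter) with top face 30 mm and underside 36 mm below; flat end of the 22 mm nose 76 mm below. Starts nose down in the other rack hole, guard on the rack's top.
- bar_nose (a point): Centre of the bar's flat striking end (22 mm diameter).
- sleeve_rim (a point): Centre of the rim of the bronze taper sleeve (mouth 26 mm wide, narrowing to 17 mm, 45 mm deep) in the green socket. Its z axis points out of the socket along the socket's axis, which leans 20 degrees from the vertical; x and z span the upright plane of the lean. It moves down with the sleeve.
- sleeve (a joint): How far the sleeve is driven into the socket, in m: at 0 its rim stands 8 mm out of the socket's face; at 0.008 it is flush and the arbor's collar bears hard on the face (a 54 mm disc with a 36 mm bore). The sleeve sits tight: it stays where left and moves only while pushed with more than about 14 N. Starts between 0 and 0.003.
- socket: Green cast socket stand, bolted to the bench. Origin at the centre of the underside of its 110 x 92 x 12 mm foot; its head leans towards the foot's -x side and the face's centre is about 80 mm above the bench.
- rack: Wooden rack, 62 x 140 x 50 mm (x, y, z), fixed; origin at the centre of its underside. Two square through holes, 29 mm wide, at y = +40 and -40 mm hold the arbor and the bar, either way round. Rack and socket stand on either side of the bench vice, which begins at about x = 0.45 in the middle of the bench; a mirror hangs above and behind it, so carry things across on the robot's side of it.
- pliers: Red-handled pliers lying on the bench, 59 x 145 x 14 mm, origin under the middle. Leave alone.
- door_knob: Pale metal door knob standing on the bench, 54 mm wide, 58 mm high, origin under the middle. Leave alone.
- cylinder_2: Brass lock cylinder lying on the bench, 33 x 63 x 17 mm, origin under the middle. Leave alone.
- arbor: The arbor as a whole: origin and axes as arbor_seat.
- bar: The tapping bar as a whole: origin on its axis at the underside of the guard, 36 mm below bar_mid; same axes.
Mind the look-alikes: they are no part of the job. Of the things that look like the bar, the larger one is meant.

How it is judged (in metres and radians):
On the way, in this order (a step that is already met when the one before it is completed fails the run):
1. the arbor sits in the sleeve with its collar on the rim (within 3 mm), let go, not yet driven home (distance between arbor_seat and sleeve_rim below 0.003 m and angle between the z axis of arbor_seat and the z axis of sleeve_rim, either way round below 0.06 rad and contact force between the fingers and arbor below 0.1 N and value of joint sleeve below 0.0065 m), for 0.2 s.
2. first tap with the bar (more than 5 N on the arbor) (contact force between bar and arbor above 5 N).
3. the bar's nose lifted at least 8 mm clear of the arbor's top (distance between bar_nose and arbor_top above 0.008 m).
4. another tap with the bar (more than 5 N on the arbor) (contact force between bar and arbor above 5 N).
At the end, for the whole second after the job is handed in: The sleeve is driven in to at least 6.8 mm of its 8 mm, the arbor's collar within 3 mm of the sleeve's rim and its axis within 0.06 rad of the socket's; the bar stands upright (0.08 rad) in the rack hole it came from (within 10 mm of its start); both are at rest and let go (distance between arbor_seat and sleeve_rim below 0.003 m and angle between the z axis of arbor_seat and the z axis of sleeve_rim, either way round below 0.06 rad and value of joint sleeve above 0.0068 m and distance of bar_mid from where it was at the start of the episode below 0.01 m and angle between bar_mid's own z axis and vertical below 0.08 rad and linear speed of each of arbor, bar below 0.02 m/s); the robot touches nothing.
It fails at once if the arbor is struck or pressed with more than 400 N by the bar (contact force between bar and arbor above 400 N).
It fails at once if the arbor is pushed home with the fingers (contact force between the fingers and arbor above 1 N and value of joint sleeve above 0.0068 m).
It fails at once if the sleeve is driven home without the arbor in it (value of joint sleeve above 0.0068 m and distance between arbor_seat and sleeve_rim above 0.02 m).
It fails at once if the pliers, the door knob or the lock cylinder is moved more than 20 mm (distance of any of pliers, door_knob, cylinder_2 from where it was at the start of the episode above 0.02 m).
It also fails if it takes over 72 s, if anything falls off the work surface, if the arm or the gripper's body presses on something with over 40 N, if the wrist force passes 120 N, or if a joint passes its speed limit or range.

## Working session

There is one attempt and no reset: what is moved stays moved. The work goes in short steps, Python scripts to look and compute and a tool call to move; the robot and the scene stay as the last step left them, time stands still between calls to the robot, and variables do not carry over. Pictures are saved under pics/ and viewed, about 8 in all and at most 12, crops included, and the job is handed in when it is done.

Besides the shell and the picture viewer there is one more tool, called as name(argument=value, ...), one argument or row to a line, values as JSON. servo_tool: Moves the arm, as the interface text tells. Its arguments: {"type":"object","properties":{"moves":{"type":"array"},"squeeze":{"type":"number"}},"required":["moves"]}

```bash
ls; mkdir -p pics; cat > h.py <<'E'
import numpy as np, cv2
from cell import ctrl
def save(n,f):
    im=ctrl.read_camera(n); cv2.imwrite(f,im[:,:,::-1]); return im
E
python3 - <<'E'
from h import *
s=ctrl.sense(); print(s['clock'],s['tool_pos'],s['eef_rot'],s['grip_width'])
a=save('scene','pics/a.png'); b=save('top','pics/b.png')
cv2.imwrite('pics/ab.png',cv2.resize(np.vstack([a,b]),(480,600))[:,:,::-1])
for n in ['scene','top']:
    c=ctrl.calibration(n); print(n,{k:np.round(v,3).tolist() for k,v in c.items()})
    for t in ['arbor_mid','arbor_top','arbor_seat','bar_mid','sleeve_rim','socket','rack','pliers','door_knob','cylinder_2']:
        print(t,[(np.round(d['xyz']).tolist(),round(d['confidence'],2)) for d in ctrl.place_of(t,n)])
print(ctrl.calibration('wrist'))
print(ctrl.sense()['clock'])
E
```

```text
pics
0.0 [157.33051995 500.42508531 226.02232992] [[ 9.53912136e-01 -6.83083515e-04  3.00085271e-01]
 [-3.00085972e-01 -1.46007644e-03  9.53911043e-01]
 [-2.13453473e-04 -9.99998701e-01 -1.59776842e-03]] 91.92066001731581
scene {'fov_y': 49.099, 'cx': 316.708, 'cy': 200.179, 'world_to_cam': [[0.438, -0.899, 0.012, -203.279], [0.546, 0.277, 0.791, -297.628], [-0.714, -0.339, 0.612, -825.383], [0.0, 0.0, 0.0, 1.0]]}
arbor_mid [([480.0, -283.0, 80.0], 0.54)]
arbor_top [([472.0, -284.0, 104.0], 0.65)]
arbor_seat [([478.0, -282.0, 47.0], 0.6), ([476.0, -282.0, 80.0], 0.28)]
bar_mid [([387.0, -337.0, 58.0], 0.68), ([496.0, -205.0, 86.0], 0.62)]
sleeve_rim [([435.0, 145.0, 86.0], 0.56)]
socket [([461.0, 150.0, -2.0], 0.77)]
rack [([490.0, -242.0, 1.0], 0.91)]
pliers [([452.0, -32.0, -2.0], 0.83)]
door_knob [([368.0, 7.0, -2.0], 0.67)]
cylinder_2 [([363.0, -73.0, 1.0], 0.82)]
top {'fov_y': 50.597, 'cx': 317.797, 'cy': 194.788, 'world_to_cam': [[-0.003, -1.0, -0.029, -9.552], [0.982, -0.008, 0.188, -451.845], [-0.188, -0.028, 0.982, -1188.482], [0.0, 0.0, 0.0, 1.0]]}
arbor_mid [([471.0, -284.
[... 239 characters left out ...]
 0.55), ([463.0, 146.0, 3.0], 0.41)]
socket [([462.0, 144.0, 8.0], 0.94)]
rack [([486.0, -244.0, 0.0], 0.83)]
pliers [([451.0, -34.0, 1.0], 0.7), ([461.0, 146.0, 4.0], 0.6)]
door_knob [([367.0, 2.0, -2.0], 0.68)]
cylinder_2 [([362.0, -73.0, 4.0], 0.5)]
{'fov_y': 61.077623337907795, 'cx': 321.92360183713595, 'cy': 200.72610469317792, 'tool_from_camera': array([[-4.05572698e-05, -9.66539627e-01, -2.56517343e-01,
        -6.92563606e+01],
       [-2.87538865e-04,  2.56517344e-01, -9.66539585e-01,
        -1.58347679e+02],
       [ 9.99999958e-01,  3.45584990e-05, -2.88321351e-04,
         2.04826210e-01],
       [ 0.00000000e+00,  0.00000000e+00,  0.00000000e+00,
         1.00000000e+00]])}
1.1
```

View pics/a.png

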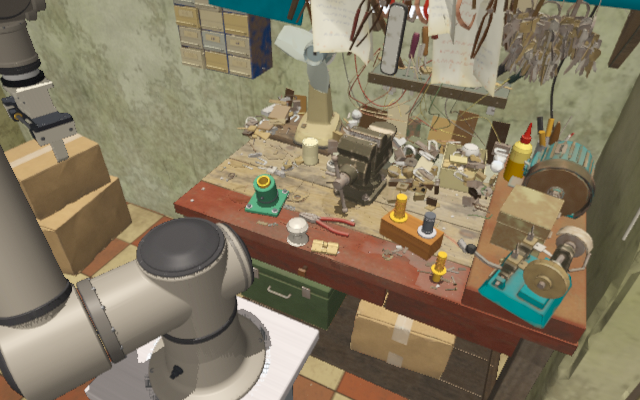

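View pics/b.png

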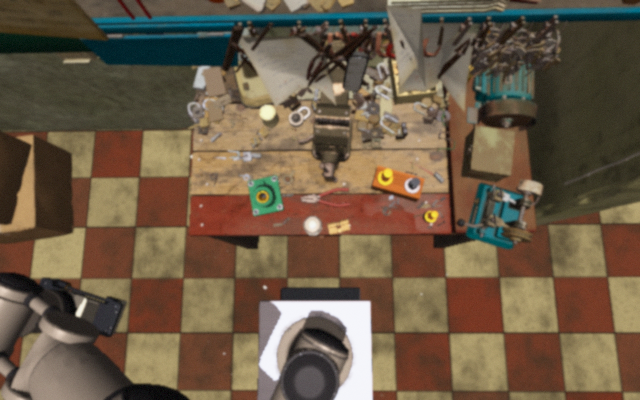

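Scene: the arbor (dark grip) is at about (429,222), the true bar in the rack at (399,207), and the decoy bar at (439,265). The socket is at (264,190), leaning towards the robot. Next I square the tool to the world axes and go past the socket for wrist views.

servo_tool(
  moves=[
    {"xyz": [0, 0, 0], "twist": -0.97, "jaw": -1},
    {"xyz": [0, 0, 0], "twist": -0.97, "jaw": -1},
    {"xyz": [0, 0, 0], "twist": -0.97, "jaw": -1},
    {"xyz": [0.5, 0, -0.85], "twist": 0, "jaw": -1},
    {"xyz": [0.5, 0, -0.85], "twist": 0, "jaw": -1},
    {"xyz": [0.5, 0, -0.85], "twist": 0, "jaw": -1},
    {"xyz": [0.5, 0, -0.85], "twist": 0, "jaw": -1},
    {"xyz": [0.5, 0, -0.85], "twist": 0, "jaw": -1},
  ],
  squeeze=30,
)

```text
clock: 1.77
tool_pos: [259.8, 332.4, 225.4]
eef_rot: [[1.0, -0.0, -0.028], [0.028, 0.003, 1.0], [0.0, -1.0, 0.003]]
wrist_force: [0.7, -0.3, -0.1]
grip_width: 91.7
```

servo_tool(
  moves=[
    {"xyz": [0.5, 0, -0.8], "twist": 0.25, "jaw": -1},
    {"xyz": [0.5, 0, -0.8], "twist": 0, "jaw": -1},
    {"xyz": [0.5, 0, -0.8], "twist": 0, "jaw": -1},
    {"xyz": [0.5, 0, -0.8], "twist": 0, "jaw": -1},
    {"xyz": [0.5, 0, -0.8], "twist": 0, "jaw": -1},
    {"xyz": [0.5, 0, -0.8], "twist": 0, "jaw": -1},
    {"xyz": [0, 0, 0], "twist": 0, "jaw": -1},
  ],
)

```text
clock: 2.35
tool_pos: [387.8, 126.0, 226.7]
eef_rot: [[1.0, 0.007, 0.004], [-0.004, 0.003, 1.0], [0.007, -1.0, 0.003]]
wrist_force: [0.5, -0.5, -0.3]
grip_width: 92.0
```

```bash
cat >> h.py <<'E'
def wcam():
    s=ctrl.sense(); T=np.eye(4); T[:3,:3]=s['eef_rot']; T[:3,3]=s['tool_pos']
    c=ctrl.calibration('wrist'); M=T@np.array(c['tool_from_camera'])
    f=200/np.tan(np.radians(c['fov_y']/2)); return M,f,c['cx'],c['cy']
def ray(M,f,cx,cy,u,v):
    d=M[:3,:3]@np.array([(u-cx)/f,-(v-cy)/f,-1]); return M[:3,3],d/np.linalg.norm(d)
def plane(cam,u,v,z):
    o,d=ray(*cam,u,v); return o+d*(z-o[2])/d[2]
def look(fn,things):
    cam=wcam(); save('wrist',fn); np.save(fn+'.npy',np.array(list(cam),dtype=object),allow_pickle=True)
    print(np.round(ctrl.sense()['tool_pos'],1), 'clk',ctrl.sense()['clock'])
    for t in things: print(t,[(np.round(d['xyz'],1).tolist(),round(d['confidence'],2)) for d in ctrl.place_of(t,'wrist')])
    return cam
E
python3 -c "
from h import *
look('pics/c.png',['sleeve_rim','socket','door_knob'])"
```

```text
[386.2 128.  226.5] clk 2.4
sleeve_rim [([437.2, 145.0, 91.2], 0.88)]
socket [([456.3, 146.5, 1.0], 0.64)]
door_knob [([367.3, 4.2, -1.5], 0.98), ([362.7, -70.8, 0.2], 0.69)]
```

View pics/c.png

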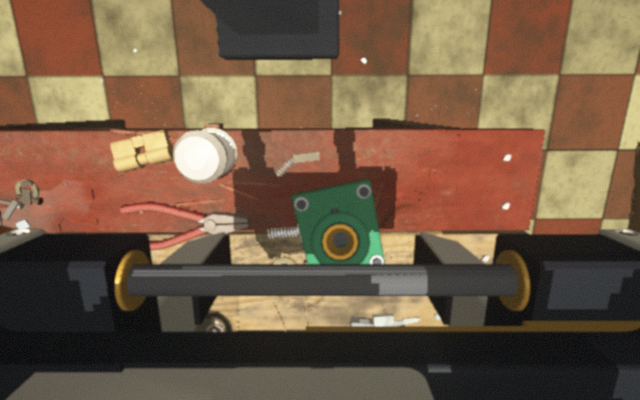

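The wrist view shows the socket foot, with front corners near (295,192) and (367,181), and the sleeve mouth at (340,242). I compute the lean yaw from the foot's front edge.

```bash
python3 - <<'E'
from h import *
cam=np.load('pics/c.png.npy',allow_pickle=True)
im=cv2.imread('pics/c.png')
for n,u,v,z in [('c1',294,191,12),('c2',368,180,12),('h1',301,203.5,12),('h2',364,191,12),('h3',377,262,12),('rim',340,241.5,86)]:
    print(n,np.round(plane(cam,u,v,z),1))
r=np.array(ctrl.regions_of('socket','wrist')[0]['mask']); 
cv2.imwrite('pics/c2.png',cv2.resize(im[165:285,270:410],None,fx=5,fy=5,interpolation=cv2.INTER_CUBIC))
E
```

```text
c1 [407.7  95.5  12. ]
c2 [395.4 178.8  12. ]
h1 [422.4 103.2  12. ]
h2 [408.  174.7  12. ]
h3 [495.7 192.8  12. ]
rim [439.  143.8  86. ]
```

View pics/c2.png

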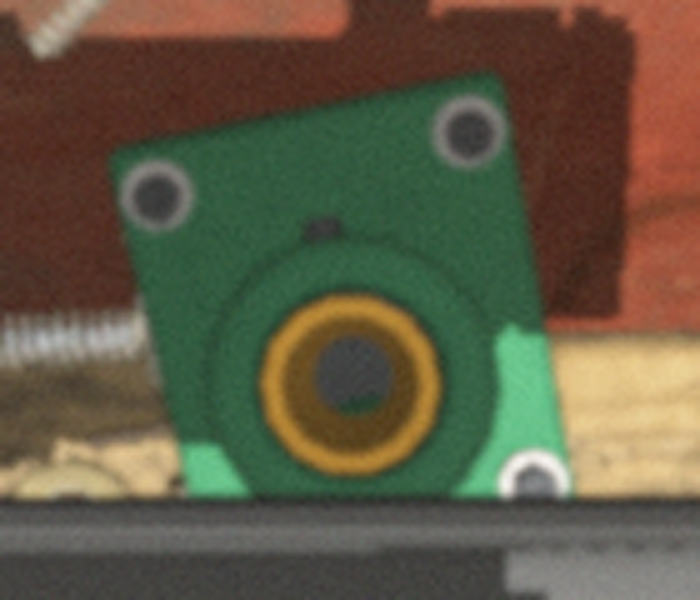

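servo_tool(
  moves=[
    {"xyz": [0, 0, -1], "twist": 0, "jaw": -1},
    {"xyz": [0, 0, -1], "twist": 0, "jaw": -1},
    {"xyz": [0, 0, 0], "twist": -0.9, "jaw": -1},
    {"xyz": [0, 0, 0], "twist": -0.9, "jaw": -1},
    {"xyz": [0, 0, 0], "twist": 0, "jaw": -1},
  ],
)

```text
clock: 3.02
tool_pos: [382.2, 56.7, 226.1]
eef_rot: [[0.976, 0.005, -0.216], [0.216, 0.007, 0.976], [0.006, -1.0, 0.005]]
wrist_force: [-0.2, 0.1, -0.1]
grip_width: 92.2
```

```bash
cat >> h.py <<'E'
def tri(rays):
    A=np.zeros((3,3));b=np.zeros(3)
    for o,d in rays: P=np.eye(3)-np.outer(d,d); A+=P; b+=P@o
    x=np.linalg.solve(A,b); return x,[np.linalg.norm((np.eye(3)-np.outer(d,d))@(x-o)) for o,d in rays]
def ring(fn):  # centre of the bronze rim ellipse
    im=cv2.imread(fn); h=cv2.cvtColor(im,cv2.COLOR_BGR2HSV); m=cv2.inRange(h,(12,150,130),(26,255,255))
    n,l,s,c=cv2.connectedComponentsWithStats(m); return [(np.round(cv2.fitEllipse(cv2.findContours((l==i).astype(np.uint8),0,1)[0][0])[0],1),s[i].tolist()) for i in range(1,n) if s[i][4]>60]
E
python3 -c "
from h import *
look('pics/d.png',['sleeve_rim','socket'])
for f in 'cd': print(ring(f'pics/{f}.png'))
print(np.round(ctrl.sense()['eef_rot'],3))"
```

```text
[382.1  57.1 226.1] clk 3.0667
sleeve_rim [([441.3, 144.4, 90.5], 0.76)]
socket [([457.0, 144.9, 1.5], 0.89)]
[(array([339.6, 241.5]), [323, 225, 35, 34, 384]), (array([120.7, 276.8]), [114, 255, 15, 48, 198]), (array([526.3, 284.1]), [525, 270, 4, 30, 68])]
[(array([ 27.4, 211.1]), [0, 180, 88, 55, 2344]), (array([395.4, 259.6]), [379, 247, 35, 18, 177]), (array([117.6, 284.4]), [115, 269, 5, 31, 79]), (array([526.5, 285.4]), [525, 273, 4, 27, 65])]
[[ 0.978  0.005 -0.211]
 [ 0.211  0.007  0.978]
 [ 0.006 -1.     0.006]]
```

```bash
python3 -c "
from h import *
c=np.load('pics/c.png.npy',allow_pickle=True);d=np.load('pics/d.png.npy',allow_pickle=True)
print(tri([ray(*c,339.9,241.7),ray(*d,396,263.7)]))
print(plane(c,339.9,241.7,86),plane(d,396,263.7,86))
"
```

```text
(array([439.47237944, 143.79537712,  84.68065481]), [np.float64(0.2322105820127042), np.float64(0.23221058201265812)])
[439.18512426 143.71448762  86.        ] [438.66808935 143.32223675  86.        ]
```

servo_tool(
  moves=[
    {"xyz": [0.1, 0, -1], "twist": 0.2, "jaw": -1},
    {"xyz": [-0.1, 0, -1], "twist": 0, "jaw": -1},
    {"xyz": [-0.1, 0, -1], "twist": 0, "jaw": -1},
    {"xyz": [-0.1, 0, -1], "twist": 0, "jaw": -1},
    {"xyz": [-0.1, 0, -1], "twist": 0, "jaw": -1},
    {"xyz": [-0.1, 0, -1], "twist": 0, "jaw": -1},
    {"xyz": [-0.1, 0, -1], "twist": 0, "jaw": -1},
    {"xyz": [0, 0, -1], "twist": 0, "jaw": -1},
  ],
)

```text
clock: 3.83
tool_pos: [428.5, -257.6, 224.1]
eef_rot: [[0.979, 0.008, -0.202], [0.202, 0.01, 0.979], [0.01, -1.0, 0.009]]
wrist_force: [0.8, 0.6, 0.6]
grip_width: 92.0
```

```bash
python3 -c "
from h import *
look('pics/e.png',['arbor_mid','arbor_top','arbor_seat','bar_mid','rack'])"
```

```text
[ 430.3 -264.6  223.8] clk 3.8833
arbor_mid [([476.4, -283.5, 82.7], 0.62)]
arbor_top [([473.3, -281.4, 107.4], 0.76)]
arbor_seat [([473.6, -284.9, 50.8], 0.77)]
bar_mid [([388.0, -334.9, 58.4], 0.69), ([498.4, -204.6, 84.6], 0.66), ([474.8, -283.2, 83.6], 0.23)]
rack [([484.8, -245.8, -0.2], 0.96)]
```

View pics/e.png

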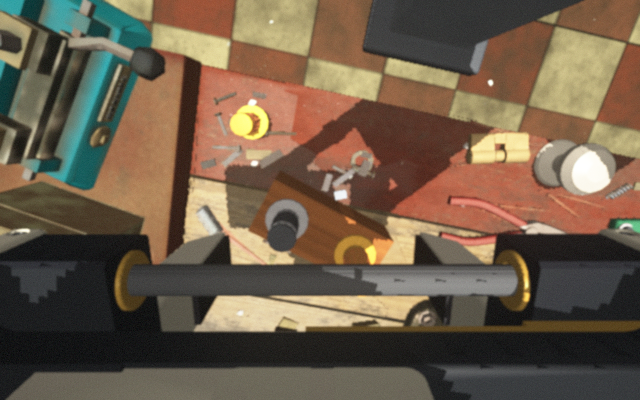

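The wrist view shows the arbor's top at (282,237), its collar at (287,217), and the bar's guard at (356,250) in the rack. The decoy is at (248,123).

```bash
python3 -c "
from h import *
c=np.load('pics/e.png.npy',allow_pickle=True)
print(plane(c,282,238,106),plane(c,286,219,56))
print(plane(c,356,252,56))
for n,p in [('scene',[0,0])]:
    pass
"
```

```text
[ 473.43695935 -282.23094045  106.        ] [ 473.02551592 -283.52416581   56.        ]
[ 494.15590678 -205.84224936   56.        ]
```

servo_tool(
  moves=[
    {"xyz": [0.7, 0, -0.5], "twist": 0, "jaw": -1},
    {"xyz": [0.28, 0, -0.17], "twist": 0, "jaw": -1},
    {"xyz": [0, 0.6, 0], "twist": 0, "jaw": -1},
    {"xyz": [0, 0.6, 0], "twist": 0, "jaw": -1},
    {"xyz": [0, 0.4, 0], "twist": 0, "jaw": -1},
    {"xyz": [0, 0, 0], "twist": 0, "jaw": -1},
  ],
)

```text
clock: 4.63
tool_pos: [475.9, -261.5, 160.4]
eef_rot: [[0.977, 0.009, -0.213], [0.213, 0.011, 0.977], [0.011, -1.0, 0.009]]
wrist_force: [0.4, 0.6, -0.6]
grip_width: 91.8
```

```bash
cat >> h.py <<'E'
def to(p):  # shift from here to world point p in tool units
    s=ctrl.sense(); print('tcp',np.round(s['tool_pos'],1),'units',np.round(np.array(s['eef_rot']).T@(np.array(p)-s['tool_pos'])/40,2),'w',round(s['grip_width'],1),'F',np.round(s['wrist_force'],1))
E
python3 -c "
from h import *
to([474,-283,70])"
```

```text
tcp [ 475.9 -261.5  160.4] units [-0.19  2.25 -0.53] w 91.8 F [ 0.4  0.6 -0.6]
```

servo_tool(
  moves=[
    {"xyz": [-0.19, 0.2, -0.53], "twist": 0, "jaw": -1},
    {"xyz": [0, 0, 0], "twist": 0, "jaw": -1},
    {"xyz": [0, 0, 0], "twist": 0, "jaw": -1},
  ],
)

```text
clock: 4.88
tool_pos: [474.2, -279.5, 153.9]
eef_rot: [[0.976, 0.009, -0.219], [0.219, 0.012, 0.976], [0.011, -1.0, 0.009]]
wrist_force: [0.3, 1.1, 0.2]
grip_width: 91.5
```

```bash
python3 -c "
from h import *
to([474,-283,70])"
```

```text
tcp [ 474.2 -279.5  153.9] units [-0.05  2.1  -0.1 ] w 91.5 F [0.3 1.1 0.2]
```

servo_tool(
  moves=[
    {"xyz": [-0.05, 0.6, -0.1], "twist": 0.2, "jaw": -1},
    {"xyz": [0, 0.6, 0], "twist": 0, "jaw": -1},
    {"xyz": [0, 0.6, 0], "twist": 0, "jaw": -1},
    {"xyz": [0, 0.3, 0], "twist": 0, "jaw": -1},
    {"xyz": [0, 0, 0], "twist": 0, "jaw": -1},
    {"xyz": [0, 0, 0], "twist": 0, "jaw": -1},
  ],
)

```text
clock: 5.38
tool_pos: [478.9, -279.9, 76.1]
eef_rot: [[0.979, 0.02, -0.202], [0.202, 0.004, 0.979], [0.02, -1.0, -0.0]]
wrist_force: [-0.3, -0.3, 0.2]
grip_width: 91.6
```

```bash
python3 -c "
from h import *
to([474,-283,70]); print(np.round(ctrl.sense()['eef_rot'],3))"
```

```text
tcp [ 478.9 -279.9   76.1] units [-0.14  0.15 -0.05] w 91.6 F [-0.3 -0.3  0.2]
[[ 0.979  0.02  -0.202]
 [ 0.202  0.004  0.979]
 [ 0.02  -1.    -0.   ]]
```

servo_tool(
  moves=[
    {"xyz": [-0.14, 0.15, -0.05], "twist": 0, "jaw": -1},
    {"xyz": [0, 0, 0], "twist": 0, "jaw": -1},
    {"xyz": [0, 0, 0], "twist": 0, "jaw": 1},
    {"xyz": [0, 0, 0], "twist": 0, "jaw": 1},
    {"xyz": [0, 0, 0], "twist": 0, "jaw": 1},
    {"xyz": [0, 0, 0], "twist": 0, "jaw": 1},
    {"xyz": [0, 0, 0], "twist": 0, "jaw": 1},
    {"xyz": [0, 0, 0], "twist": 0, "jaw": 1},
  ],
  squeeze=20,
)

```text
clock: 6.05
tool_pos: [476.2, -284.3, 75.9]
eef_rot: [[0.979, 0.028, -0.202], [0.203, -0.002, 0.979], [0.027, -1.0, -0.008]]
wrist_force: [0.1, 0.1, 0.8]
grip_width: 56.6
```

servo_tool(
  moves=[
    {"xyz": [0, 0, 0], "twist": 0, "jaw": 1},
    {"xyz": [0, 0, 0], "twist": 0, "jaw": 1},
    {"xyz": [0, 0, 0], "twist": 0, "jaw": 1},
    {"xyz": [0, 0, 0], "twist": 0, "jaw": 1},
    {"xyz": [0, 0, 0], "twist": 0, "jaw": 1},
    {"xyz": [0, 0, 0], "twist": 0, "jaw": 1},
  ],
)

```text
clock: 6.55
tool_pos: [476.1, -284.0, 75.8]
eef_rot: [[0.979, 0.027, -0.202], [0.202, -0.001, 0.979], [0.026, -1.0, -0.007]]
wrist_force: [0.1, -0.6, 0.8]
grip_width: 25.7
```

servo_tool(
  moves=[
    {"xyz": [0, -0.4, 0], "twist": 0, "jaw": 1},
    {"xyz": [0, -0.7, 0], "twist": 0, "jaw": 1},
    {"xyz": [0, -0.8, 0], "twist": 0, "jaw": 1},
    {"xyz": [0, -0.8, 0], "twist": 0, "jaw": 1},
    {"xyz": [-0.6, -0.3, 0.5], "twist": 0, "jaw": 1},
    {"xyz": [-0.6, 0, 0.6], "twist": 0, "jaw": 1},
    {"xyz": [-0.4, 0, 0.8], "twist": 0, "jaw": 1},
    {"xyz": [0, 0, 0.9], "twist": 0, "jaw": 1},
  ],
  squeeze=25,
)

```text
clock: 7.22
tool_pos: [384.2, -188.7, 194.1]
eef_rot: [[0.98, 0.02, -0.199], [0.199, 0.001, 0.98], [0.02, -1.0, -0.003]]
wrist_force: [0.3, 1.0, -3.1]
grip_width: 25.4
```

servo_tool(
  moves=[
    {"xyz": [0, 0, 0.9], "twist": 0, "jaw": 1},
    {"xyz": [0, 0, 0.9], "twist": 0, "jaw": 1},
    {"xyz": [0, 0, 0.9], "twist": 0, "jaw": 1},
    {"xyz": [0, 0, 0.9], "twist": 0, "jaw": 1},
    {"xyz": [0, 0, 0.9], "twist": 0, "jaw": 1},
  ],
)

```text
clock: 7.63
tool_pos: [342.5, -5.5, 192.0]
eef_rot: [[0.981, 0.018, -0.191], [0.191, 0.002, 0.982], [0.018, -1.0, -0.002]]
wrist_force: [1.0, 0.7, -3.8]
grip_width: 25.7
```

```bash
python3 -c "
from h import *
to([439,143.6,200]); print(np.round(ctrl.sense()['eef_rot'],3))"
```

```text
tcp [342.5  -5.5 192. ] units [ 3.08 -0.15  3.2 ] w 25.7 F [ 1.   0.7 -3.8]
[[ 0.981  0.018 -0.191]
 [ 0.191  0.002  0.982]
 [ 0.018 -1.    -0.002]]
```

servo_tool(
  moves=[
    {"xyz": [0.5, 0, 0.7], "twist": 0, "jaw": 1},
    {"xyz": [0.6, 0, 0.6], "twist": 0, "jaw": 1},
    {"xyz": [0.6, 0, 0.6], "twist": 0, "jaw": 1},
    {"xyz": [0.6, 0.2, 0.6], "twist": 0, "jaw": 1},
    {"xyz": [0.3, 0.2, 0.2], "twist": -0.1, "jaw": 1},
    {"xyz": [0, 0, 0], "twist": 0, "jaw": 1},
    {"xyz": [0, 0, 0], "twist": 0, "jaw": 1},
  ],
)

```text
clock: 8.22
tool_pos: [419.8, 133.9, 175.0]
eef_rot: [[0.978, 0.013, -0.209], [0.209, 0.003, 0.978], [0.013, -1.0, 0.0]]
wrist_force: [-0.9, 0.5, -3.5]
grip_width: 25.4
```

```bash
python3 -c "
from h import *
to([441,143.6,166]); print(np.round(ctrl.sense()['eef_rot'],3))"
```

```text
tcp [419.8 133.9 175. ] units [0.57 0.23 0.13] w 25.4 F [-0.9  0.5 -3.5]
[[ 0.978  0.013 -0.209]
 [ 0.209  0.003  0.978]
 [ 0.013 -1.     0.   ]]
```

servo_tool(
  moves=[
    {"xyz": [0.57, 0.23, 0.13], "twist": 0, "jaw": 1},
    {"xyz": [0, 0, 0], "twist": 0, "jaw": 1},
    {"xyz": [0, 0, 0], "twist": 0, "jaw": 1},
  ],
)

```text
clock: 8.47
tool_pos: [439.2, 141.9, 165.2]
eef_rot: [[0.978, 0.008, -0.208], [0.208, 0.001, 0.978], [0.008, -1.0, -0.001]]
wrist_force: [0.1, -0.5, -2.7]
grip_width: 25.3
```

```bash
python3 - <<'E'
from h import *
to([441,143.6,166])
out=[]
for n in ['scene','top','wrist']:
    cam=wcam(); im=save(n,f'pics/f_{n}.png')
    for t in ['arbor_mid','arbor_top','arbor_seat','sleeve_rim']: print(n,t,[(np.round(d['xyz'],1).tolist(),round(d['confidence'],2)) for d in ctrl.place_of(t,n)])
a=cv2.imread('pics/f_scene.png')[130:230,205:325]; b=cv2.imread('pics/f_wrist.png')[150:270,260:420]
cv2.imwrite('pics/f.png',np.hstack([cv2.resize(a,(400,333),interpolation=2),cv2.resize(b,(400,333),interpolation=2)]))
E
```

```text
tcp [439.2 141.9 165.2] units [ 0.05 -0.02  0.03] w 25.3 F [ 0.1 -0.5 -2.7]
scene arbor_mid [([449.5, -34.7, -0.3], 0.67), ([442.3, 144.6, 167.4], 0.55)]
scene arbor_top [([433.7, 138.4, 188.8], 0.88)]
scene arbor_seat [([440.4, 145.9, 141.5], 0.68)]
scene sleeve_rim [([437.8, 141.7, 87.5], 0.62), ([447.9, -35.1, 1.4], 0.58)]
top arbor_mid []
top arbor_top []
top arbor_seat []
top sleeve_rim []
wrist arbor_mid [([439.6, 143.7, 169.5], 0.67), ([361.7, -69.9, 0.3], 0.42)]
wrist arbor_top []
wrist arbor_seat [([435.9, 139.0, 137.4], 0.93)]
wrist sleeve_rim [([436.7, 141.8, 86.1], 0.92)]
```

View pics/f.png

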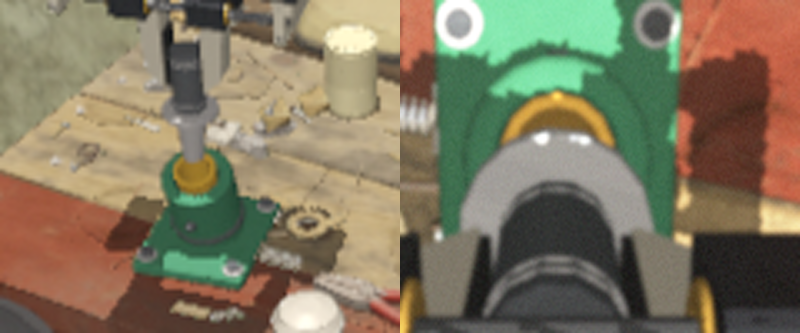

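Both views show the shank tip centred over the bronze mouth, and the foot's edges are square to the tool. Next I lower the tip a few mm into the mouth.

servo_tool(
  moves=[
    {"xyz": [0.05, 0.3, 0.03], "twist": 0, "jaw": 1},
    {"xyz": [0.02, 0.2, 0], "twist": 0, "jaw": 1},
    {"xyz": [0, 0.05, 0], "twist": 0, "jaw": 1},
    {"xyz": [0, 0, 0], "twist": 0, "jaw": 1},
  ],
  squeeze=15,
)

```text
clock: 9.55
tool_pos: [442.7, 144.7, 143.0]
eef_rot: [[0.978, 0.01, -0.209], [0.209, 0.002, 0.978], [0.011, -1.0, -0.0]]
wrist_force: [-0.0, 0.3, -3.3]
grip_width: 25.4
```

```bash
python3 -c "
from h import *
to([441,143.6,145]); print(np.round(ctrl.sense()['eef_rot'],3))"
```

```text
tcp [442.7 144.7 143. ] units [-0.05 -0.05 -0.02] w 25.4 F [-0.   0.3 -3.3]
[[ 0.978  0.01  -0.209]
 [ 0.209  0.002  0.978]
 [ 0.011 -1.    -0.   ]]
```

servo_tool(
  moves=[
    {"xyz": [-0.15, 0.03, 0], "twist": 0, "jaw": 1},
    {"xyz": [-0.18, 0.05, 0], "twist": 0, "jaw": 1},
    {"xyz": [-0.18, 0.08, 0], "twist": 0, "jaw": 1},
    {"xyz": [-0.18, 0.1, 0], "twist": 0, "jaw": 1},
    {"xyz": [0, 0, 0], "twist": 0, "jaw": 1},
    {"xyz": [0, 0, 0], "twist": 0, "jaw": 1},
  ],
  squeeze=10,
)

```text
clock: 10.05
tool_pos: [414.9, 138.6, 133.0]
eef_rot: [[0.978, 0.017, -0.209], [0.209, 0.003, 0.978], [0.017, -1.0, -0.001]]
wrist_force: [2.2, -0.2, -3.4]
grip_width: 25.7
```

```bash
python3 - <<'E'
from h import *
to([413,138.5,132]);to([423.8,140.4,109])
save('scene','pics/g.png')
for t in ['arbor_top','arbor_seat','arbor_mid']: print(t,[(np.round(d['xyz'],1).tolist(),round(d['confidence'],2)) for d in ctrl.place_of(t,'scene')])
a=cv2.imread('pics/g.png')[110:230,195:335]
cv2.imwrite('pics/g2.png',cv2.resize(a,None,fx=4,fy=4,interpolation=2))
E
```

```text
tcp [414.9 138.6 133. ] units [-0.05  0.02  0.01] w 25.7 F [ 2.2 -0.2 -3.4]
tcp [414.9 138.6 133. ] units [ 0.22  0.6  -0.  ] w 25.7 F [ 2.2 -0.2 -3.4]
arbor_top [([410.1, 138.3, 158.6], 0.66)]
arbor_seat [([430.3, 142.9, 108.9], 0.68)]
arbor_mid [([423.5, 141.2, 137.6], 0.57)]
```

View pics/g2.png

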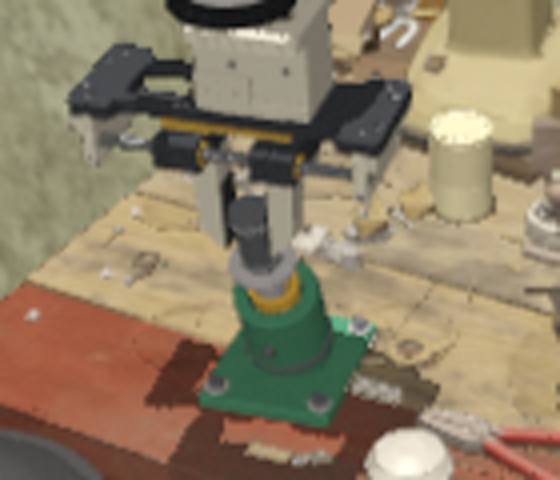

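The arbor has pivoted to about 20° with its shank in the mouth. Next I slide it in along the axis.

servo_tool(
  moves=[
    {"xyz": [0.07, 0.2, 0], "twist": 0, "jaw": 1},
    {"xyz": [0.07, 0.2, 0], "twist": 0, "jaw": 1},
    {"xyz": [0.03, 0.1, 0], "twist": 0, "jaw": 1},
    {"xyz": [0, 0, 0], "twist": 0, "jaw": 1},
    {"xyz": [0, 0, 0], "twist": 0, "jaw": 1},
  ],
  squeeze=8,
)

```text
clock: 10.67
tool_pos: [424.1, 140.3, 111.1]
eef_rot: [[0.978, 0.017, -0.209], [0.209, 0.003, 0.978], [0.017, -1.0, -0.001]]
wrist_force: [-3.4, -1.2, 4.8]
grip_width: 25.8
```

```bash
python3 - <<'E'
from h import *
to([423.8,140.4,109])
save('scene','pics/g.png')
for t in ['arbor_top','arbor_seat','arbor_mid']: print(t,[(np.round(d['xyz'],1).tolist(),round(d['confidence'],2)) for d in ctrl.place_of(t,'scene')])
E
```

```text
tcp [424.1 140.3 111.1] units [-0.01  0.05  0.  ] w 25.8 F [-3.4 -1.2  4.8]
arbor_top [([418.9, 138.4, 135.9], 0.68)]
arbor_seat [([439.6, 145.0, 88.7], 0.5)]
arbor_mid [([430.8, 141.7, 116.5], 0.73)]
```

servo_tool(
  moves=[
    {"xyz": [0, 0, 0], "twist": 0, "jaw": 0},
    {"xyz": [0, 0, 0], "twist": 0, "jaw": -1},
    {"xyz": [0, 0, 0], "twist": 0, "jaw": -1},
    {"xyz": [0, 0, 0], "twist": 0, "jaw": -1},
    {"xyz": [0, 0, 0], "twist": 0, "jaw": -1},
    {"xyz": [0, 0, 0], "twist": 0, "jaw": -1},
    {"xyz": [0, 0, 0], "twist": 0, "jaw": -1},
  ],
)

```text
clock: 11.45
tool_pos: [424.8, 140.6, 112.5]
eef_rot: [[0.978, 0.021, -0.209], [0.209, 0.003, 0.978], [0.021, -1.0, -0.001]]
wrist_force: [0.2, 1.2, 0.3]
grip_width: 67.4
```

servo_tool(
  moves=[
    {"xyz": [0, -0.5, 0], "twist": 0, "jaw": -1},
    {"xyz": [0, -0.8, 0], "twist": 0, "jaw": -1},
    {"xyz": [0, -0.8, 0], "twist": 0, "jaw": -1},
    {"xyz": [-0.7, 0, 0], "twist": 0, "jaw": -1},
    {"xyz": [-0.7, 0, 0], "twist": 0, "jaw": -1},
    {"xyz": [0, 0, 0], "twist": 0, "jaw": -1},
    {"xyz": [0, 0, 0], "twist": 0, "jaw": -1},
  ],
)

```text
clock: 12.03
tool_pos: [367.4, 128.3, 199.6]
eef_rot: [[0.978, 0.022, -0.209], [0.209, 0.004, 0.978], [0.022, -1.0, -0.001]]
wrist_force: [0.4, -0.9, -0.1]
grip_width: 91.5
```

```bash
python3 - <<'E'
from h import *
to([424,140,200])
look('pics/h_w.png',['arbor_top','arbor_seat','arbor_mid']); save('scene','pics/h_s.png')
for t in ['arbor_top','arbor_seat','arbor_mid']: print(t,[(np.round(d['xyz'],1).tolist(),round(d['confidence'],2)) for d in ctrl.place_of(t,'scene')])
a=cv2.imread('pics/h_s.png')[140:230,215:315]; b=cv2.imread('pics/h_w.png')[130:270,260:415]
cv2.imwrite('pics/h.png',np.hstack([cv2.resize(a,(400,360),interpolation=2),cv2.resize(b,(400,360),interpolation=2)]))
E
```

```text
tcp [367.4 128.3 199.6] units [ 1.45  0.02 -0.01] w 91.5 F [ 0.4 -0.9 -0.1]
[367.2 128.3 199.4] clk 12.0833
arbor_top [([419.2, 139.0, 138.6], 0.88)]
arbor_seat [([435.4, 142.1, 85.3], 0.69)]
arbor_mid []
arbor_top [([416.3, 135.8, 138.8], 0.84)]
arbor_seat [([437.0, 144.3, 87.6], 0.77)]
arbor_mid [([430.4, 144.0, 116.6], 0.65)]
```

View pics/h.png

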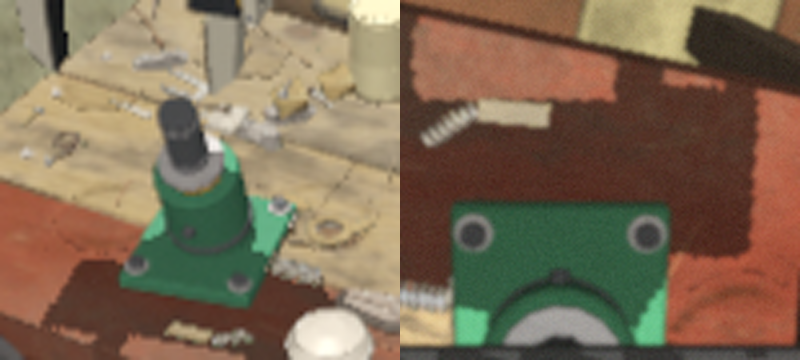

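The collar is close on the bronze rim and the arbor leans with the socket. The top measures (419,139,138.6), against (420,140,138) expected when seated. Next is the bar.

servo_tool(
  moves=[
    {"xyz": [0, -0.2, -0.9], "twist": 0, "jaw": -1},
    {"xyz": [0, -0.2, -0.9], "twist": 0, "jaw": -1},
    {"xyz": [0, -0.2, -0.9], "twist": 0, "jaw": -1},
    {"xyz": [0, 0, -0.9], "twist": 0, "jaw": -1},
    {"xyz": [0, 0, -0.9], "twist": 0, "jaw": -1},
    {"xyz": [0, 0, -0.9], "twist": 0, "jaw": -1},
    {"xyz": [0, 0, -0.9], "twist": 0, "jaw": -1},
    {"xyz": [0, 0, -0.9], "twist": 0, "jaw": -1},
  ],
)

```text
clock: 13.1
tool_pos: [431.5, -158.6, 222.4]
eef_rot: [[0.974, 0.018, -0.225], [0.225, 0.006, 0.974], [0.019, -1.0, 0.001]]
wrist_force: [0.9, -0.3, 0.3]
grip_width: 91.8
```

servo_tool(
  moves=[
    {"xyz": [0, 0, -0.9], "twist": 0, "jaw": -1},
    {"xyz": [0, 0, -0.3], "twist": 0, "jaw": -1},
    {"xyz": [0, 0, 0], "twist": 0, "jaw": -1},
    {"xyz": [0, 0, 0], "twist": 0, "jaw": -1},
  ],
)

```text
clock: 13.43
tool_pos: [443.4, -214.8, 220.3]
eef_rot: [[0.976, 0.017, -0.217], [0.217, 0.005, 0.976], [0.017, -1.0, 0.001]]
wrist_force: [-0.3, -0.4, -0.0]
grip_width: 91.8
```

```bash
python3 - <<'E'
from h import *
to([450,-215,225])
look('pics/i.png',['bar_mid','bar','rack'])
im=cv2.imread('pics/i.png'); cv2.imwrite('pics/i2.png',cv2.resize(im[140:270,230:400],None,fx=4,fy=4,interpolation=2))
E
```

```text
tcp [ 443.4 -214.8  220.3] units [ 0.16 -0.11 -0.04] w 91.8 F [-0.3 -0.4 -0. ]
[ 443.3 -214.3  220.3] clk 13.4833
bar_mid [([386.7, -334.3, 55.5], 0.86), ([499.0, -202.8, 83.9], 0.78)]
bar [([496.7, -209.4, 49.0], 0.63)]
rack [([484.3, -246.5, 0.5], 0.75)]
```

View pics/i2.png

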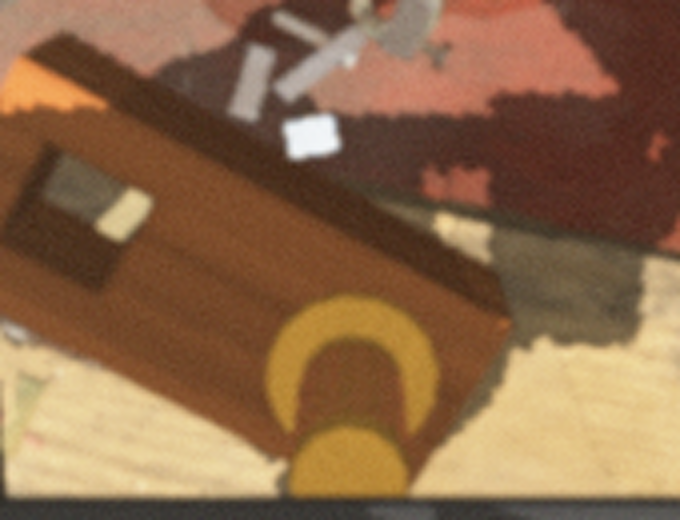

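The empty arbor hole is at crop (78,215), the bar's guard centre at (352,378) and the bar's top at (349,482).

```bash
python3 - <<'E'
from h import *
c=np.load('pics/i.png.npy',allow_pickle=True)
print(plane(c,318,234.5,56),plane(c,317.3,260.5,116)); to([497.5,-205,130]);print(np.round(ctrl.sense()['qpos'],2))
E
```

```text
[ 497.96946635 -206.02154041   56.        ] [ 497.75427757 -206.06550832  116.        ]
tcp [ 443.5 -213.2  221. ] units [ 1.32  2.3  -0.1 ] w 92.1 F [-0.2  0.4  0.9]
[-0.61  0.28  1.63  0.01  1.22 -2.41]
```

servo_tool(
  moves=[
    {"xyz": [0.7, 0, -0.05], "twist": 0, "jaw": -1},
    {"xyz": [0.6, 0.2, -0.05], "twist": 0.1, "jaw": -1},
    {"xyz": [0, 0.6, 0], "twist": 0, "jaw": -1},
    {"xyz": [0, 0.6, 0], "twist": 0, "jaw": -1},
    {"xyz": [0, 0, 0], "twist": 0, "jaw": -1},
    {"xyz": [0, 0, 0], "twist": 0, "jaw": -1},
  ],
)

```text
clock: 14.13
tool_pos: [499.1, -197.1, 168.1]
eef_rot: [[0.976, 0.022, -0.219], [0.219, 0.003, 0.976], [0.022, -1.0, -0.002]]
wrist_force: [-0.2, -0.6, 1.0]
grip_width: 91.7
```

```bash
python3 -c "
from h import *
to([498,-206,71]);print(np.round(ctrl.sense()['eef_rot'],3))"
```

```text
tcp [ 499.1 -197.1  168.1] units [-0.13  2.43 -0.21] w 91.7 F [-0.2 -0.6  1. ]
[[ 0.976  0.022 -0.219]
 [ 0.219  0.003  0.976]
 [ 0.022 -1.    -0.002]]
```

servo_tool(
  moves=[
    {"xyz": [-0.05, 0, -0.2], "twist": 0, "jaw": -1},
    {"xyz": [-0.05, 0.6, 0], "twist": 0.15, "jaw": -1},
    {"xyz": [0, 0.7, 0], "twist": 0, "jaw": -1},
    {"xyz": [0, 0.6, 0], "twist": 0, "jaw": -1},
    {"xyz": [0, 0.4, 0], "twist": 0, "jaw": -1},
    {"xyz": [0, 0, 0], "twist": 0, "jaw": -1},
    {"xyz": [0, 0, 0], "twist": 0, "jaw": -1},
  ],
)

```text
clock: 14.72
tool_pos: [504.0, -210.2, 85.0]
eef_rot: [[0.978, 0.038, -0.205], [0.206, -0.008, 0.979], [0.036, -0.999, -0.015]]
wrist_force: [0.1, -0.0, 0.4]
grip_width: 91.9
```

```bash
python3 -c "
from h import *
to([498,-206,71]);print(np.round(ctrl.sense()['eef_rot'],3))"
```

```text
tcp [ 504.  -210.2   85. ] units [-0.14  0.34  0.14] w 91.9 F [ 0.1 -0.   0.4]
[[ 0.978  0.038 -0.205]
 [ 0.206 -0.008  0.979]
 [ 0.036 -0.999 -0.015]]
```

servo_tool(
  moves=[
    {"xyz": [-0.14, 0.2, 0.13], "twist": 0, "jaw": -1},
    {"xyz": [-0.02, 0.17, 0], "twist": 0, "jaw": -1},
    {"xyz": [0, 0, 0], "twist": 0, "jaw": -1},
    {"xyz": [0, 0, 0], "twist": 0, "jaw": -1},
  ],
)

```text
clock: 15.05
tool_pos: [500.5, -209.6, 76.2]
eef_rot: [[0.978, 0.047, -0.205], [0.205, -0.013, 0.979], [0.044, -0.999, -0.023]]
wrist_force: [-0.0, -0.0, 0.6]
grip_width: 91.7
```

```bash
python3 -c "
from h import *
to([498,-206,71]);print(np.round(ctrl.sense()['eef_rot'],3))"
```

```text
tcp [ 500.5 -209.6   76.2] units [-0.05  0.13  0.1 ] w 91.7 F [-0.  -0.   0.6]
[[ 0.978  0.047 -0.205]
 [ 0.205 -0.013  0.979]
 [ 0.044 -0.999 -0.023]]
```

servo_tool(
  moves=[
    {"xyz": [-0.04, 0.08, 0.09], "twist": 0, "jaw": -1},
    {"xyz": [0, 0, 0], "twist": 0, "jaw": 0},
    {"xyz": [0, 0, 0], "twist": 0, "jaw": 1},
    {"xyz": [0, 0, 0], "twist": 0, "jaw": 1},
    {"xyz": [0, 0, 0], "twist": 0, "jaw": 1},
    {"xyz": [0, 0, 0], "twist": 0, "jaw": 1},
    {"xyz": [0, 0, 0], "twist": 0, "jaw": 1},
    {"xyz": [0, 0, 0], "twist": 0, "jaw": 1},
  ],
  squeeze=40,
)

```text
clock: 15.72
tool_pos: [500.3, -207.4, 75.7]
eef_rot: [[0.977, 0.052, -0.205], [0.206, -0.016, 0.978], [0.048, -0.999, -0.027]]
wrist_force: [-0.9, -0.2, 0.2]
grip_width: 49.5
```

servo_tool(
  moves=[
    {"xyz": [0, 0, 0], "twist": 0, "jaw": 1},
    {"xyz": [0, 0, 0], "twist": 0, "jaw": 1},
    {"xyz": [0, 0, 0], "twist": 0, "jaw": 1},
    {"xyz": [0, 0, 0], "twist": 0, "jaw": 1},
    {"xyz": [0, 0, 0], "twist": 0, "jaw": 1},
  ],
)

```text
clock: 16.13
tool_pos: [500.1, -206.9, 75.7]
eef_rot: [[0.978, 0.052, -0.205], [0.206, -0.015, 0.979], [0.047, -0.999, -0.025]]
wrist_force: [-0.9, -0.5, 0.4]
grip_width: 25.7
```

servo_tool(
  moves=[
    {"xyz": [0, -0.4, 0], "twist": 0, "jaw": 1},
    {"xyz": [0, -0.8, 0], "twist": 0, "jaw": 1},
    {"xyz": [0, -0.9, 0], "twist": 0, "jaw": 1},
    {"xyz": [0, -0.9, 0], "twist": 0, "jaw": 1},
    {"xyz": [-0.5, -0.7, 0.2], "twist": 0, "jaw": 1},
    {"xyz": [-0.8, -0.2, 0.4], "twist": 0, "jaw": 1},
    {"xyz": [-0.8, 0, 0.5], "twist": 0, "jaw": 1},
    {"xyz": [-0.2, 0, 0.9], "twist": 0, "jaw": 1},
  ],
  squeeze=60,
)

```text
clock: 16.8
tool_pos: [384.2, -148.2, 226.6]
eef_rot: [[0.978, 0.047, -0.203], [0.204, -0.016, 0.979], [0.043, -0.999, -0.025]]
wrist_force: [0.7, 2.1, -3.8]
grip_width: 25.7
```

servo_tool(
  moves=[
    {"xyz": [0, 0, 0.9], "twist": 0, "jaw": 1},
    {"xyz": [0, 0, 0.9], "twist": 0, "jaw": 1},
    {"xyz": [0, 0, 0.9], "twist": 0, "jaw": 1},
    {"xyz": [0, 0, 0.9], "twist": 0, "jaw": 1},
    {"xyz": [0, -0.1, 0.9], "twist": 0, "jaw": 1},
  ],
)

```text
clock: 17.22
tool_pos: [339.6, 33.0, 223.5]
eef_rot: [[0.981, 0.042, -0.192], [0.193, -0.016, 0.981], [0.038, -0.999, -0.024]]
wrist_force: [0.5, 0.2, -4.5]
grip_width: 25.2
```

```bash
python3 -c "
from h import *
to([411,138,235]);print(np.round(ctrl.sense()['eef_rot'],3))"
```

```text
tcp [339.6  33.  223.5] units [ 2.27 -0.26  2.23] w 25.2 F [ 0.5  0.2 -4.5]
[[ 0.981  0.042 -0.192]
 [ 0.193 -0.016  0.981]
 [ 0.038 -0.999 -0.024]]
```

servo_tool(
  moves=[
    {"xyz": [0.5, -0.1, 0.6], "twist": -0.2, "jaw": 1},
    {"xyz": [0.5, -0.1, 0.5], "twist": 0, "jaw": 1},
    {"xyz": [0.5, 0, 0.5], "twist": 0, "jaw": 1},
    {"xyz": [0.3, 0, 0.3], "twist": 0, "jaw": 1},
    {"xyz": [0, 0, 0], "twist": 0, "jaw": 1},
    {"xyz": [0, 0, 0], "twist": 0, "jaw": 1},
  ],
)

```text
clock: 17.72
tool_pos: [388.6, 133.2, 230.0]
eef_rot: [[0.974, 0.035, -0.222], [0.223, -0.016, 0.975], [0.031, -0.999, -0.023]]
wrist_force: [-0.2, -0.7, -5.0]
grip_width: 25.2
```

```bash
python3 -c "
from h import *
to([408.2,135.6,226.5]);print(np.round(ctrl.sense()['eef_rot'],3))"
```

```text
tcp [388.6 133.2 230. ] units [ 0.49  0.1  -0.05] w 25.2 F [-0.2 -0.7 -5. ]
[[ 0.974  0.035 -0.222]
 [ 0.223 -0.016  0.975]
 [ 0.031 -0.999 -0.023]]
```

servo_tool(
  moves=[
    {"xyz": [0.45, 0.05, -0.05], "twist": 0.1, "jaw": 1},
    {"xyz": [0, 0, 0], "twist": 0, "jaw": 1},
    {"xyz": [0, 0, 0], "twist": 0, "jaw": 1},
  ],
)

```text
clock: 17.97
tool_pos: [404.8, 133.6, 226.9]
eef_rot: [[0.977, 0.03, -0.212], [0.212, -0.017, 0.977], [0.026, -0.999, -0.023]]
wrist_force: [-0.9, 0.2, -5.2]
grip_width: 25.2
```

```bash
python3 - <<'E'
from h import *
to([415.6,137.1,205.8])
save('scene','pics/j.png')
for t in ['arbor_top','arbor_seat','bar_nose','bar_mid']: print(t,[(np.round(d['xyz'],1).tolist(),round(d['confidence'],2)) for d in ctrl.place_of(t,'scene')])
look('pics/jw.png',['bar_nose','arbor_top'])
a=cv2.imread('pics/j.png')[100:230,190:330]; b=cv2.imread('pics/jw.png')[120:290,220:420]
cv2.imwrite('pics/j2.png',np.hstack([cv2.resize(a,(400,371),interpolation=2),cv2.resize(b,(400,371),interpolation=2)]))
E
```

```text
tcp [404.8 133.6 226.9] units [0.27 0.54 0.04] w 25.2 F [-0.9  0.2 -5.2]
arbor_top [([418.1, 134.5, 135.3], 0.74)]
arbor_seat [([440.4, 144.5, 87.6], 0.62)]
bar_nose [([403.8, 135.9, 162.4], 0.96)]
bar_mid [([387.5, -337.1, 59.3], 0.84), ([402.1, 132.6, 237.2], 0.61)]
[405.3 134.2 227.7] clk 18.2667
bar_nose [([404.2, 135.9, 163.7], 0.83)]
arbor_top []
```

View pics/j2.png

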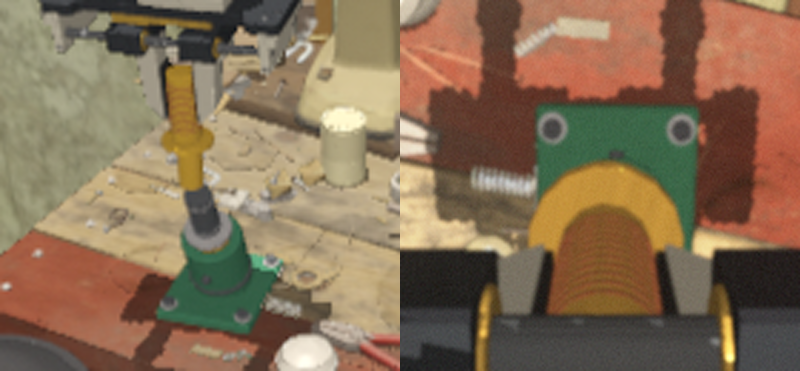

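The bar's nose is above the arbor's top, as planned. Next I approach and make a light first tap.

servo_tool(
  moves=[
    {"xyz": [0.2, 0.36, 0.03], "twist": 0, "jaw": 1},
    {"xyz": [0, 0, 0], "twist": 0, "jaw": 1},
    {"xyz": [0.02, 0.06, 0], "twist": 0, "jaw": 1},
  ],
)

```text
clock: 18.62
tool_pos: [414.5, 137.1, 212.0]
eef_rot: [[0.977, 0.035, -0.212], [0.213, -0.016, 0.977], [0.031, -0.999, -0.023]]
wrist_force: [0.1, 0.3, -2.8]
grip_width: 25.0
```

servo_tool(
  moves=[
    {"xyz": [0.02, 0.06, 0], "twist": 0, "jaw": 1},
  ],
)

```text
clock: 18.7
tool_pos: [415.2, 137.2, 209.7]
eef_rot: [[0.977, 0.035, -0.212], [0.213, -0.016, 0.977], [0.03, -0.999, -0.023]]
wrist_force: [-0.5, 0.2, -3.7]
grip_width: 25.3
```

servo_tool(
  moves=[
    {"xyz": [0.02, 0.06, 0], "twist": 0, "jaw": 1},
  ],
)

```text
clock: 18.78
tool_pos: [416.0, 137.3, 207.5]
eef_rot: [[0.977, 0.035, -0.212], [0.213, -0.016, 0.977], [0.031, -0.999, -0.024]]
wrist_force: [0.2, -0.4, -4.3]
grip_width: 25.0
```

servo_tool(
  moves=[
    {"xyz": [0.01, 0.06, 0], "twist": 0, "jaw": 1},
  ],
)

```text
clock: 18.87
tool_pos: [416.7, 137.4, 205.8]
eef_rot: [[0.977, 0.036, -0.212], [0.213, -0.016, 0.977], [0.032, -0.999, -0.024]]
wrist_force: [-2.6, -0.8, 10.2]
grip_width: 25.4
```

servo_tool(
  moves=[
    {"xyz": [0.01, 0.06, 0], "twist": 0, "jaw": 1},
  ],
)

```text
clock: 18.95
tool_pos: [417.3, 137.5, 204.5]
eef_rot: [[0.976, 0.037, -0.212], [0.213, -0.016, 0.977], [0.033, -0.999, -0.024]]
wrist_force: [-4.3, -0.8, 9.0]
grip_width: 25.3
```

Contact came at the predicted height with about 14 N. Next I lift and tap again.

servo_tool(
  moves=[
    {"xyz": [-0.1, -0.35, 0], "twist": 0, "jaw": 1},
    {"xyz": [0, -0.05, 0], "twist": 0, "jaw": 1},
    {"xyz": [0, 0, 0], "twist": 0, "jaw": 1},
  ],
)

```text
clock: 19.2
tool_pos: [412.6, 136.8, 220.8]
eef_rot: [[0.976, 0.038, -0.212], [0.213, -0.016, 0.977], [0.033, -0.999, -0.024]]
wrist_force: [-0.7, -0.1, -4.1]
grip_width: 25.4
```

servo_tool(
  moves=[
    {"xyz": [0.1, 0.3, 0], "twist": 0, "jaw": 1},
    {"xyz": [0.03, 0.08, 0], "twist": 0, "jaw": 1},
    {"xyz": [0.02, 0.1, 0], "twist": 0, "jaw": 1},
  ],
)

```text
clock: 19.45
tool_pos: [420.2, 137.9, 202.7]
eef_rot: [[0.976, 0.041, -0.213], [0.213, -0.016, 0.977], [0.037, -0.999, -0.024]]
wrist_force: [-5.4, 0.2, 17.4]
grip_width: 25.0
```

servo_tool(
  moves=[
    {"xyz": [0.02, 0.1, 0], "twist": 0, "jaw": 1},
  ],
)

```text
clock: 19.53
tool_pos: [421.4, 138.1, 199.8]
eef_rot: [[0.976, 0.042, -0.213], [0.213, -0.016, 0.977], [0.038, -0.999, -0.024]]
wrist_force: [-5.8, -0.2, 14.1]
grip_width: 25.2
```

servo_tool(
  moves=[
    {"xyz": [0.02, 0.1, 0], "twist": 0, "jaw": 1},
  ],
)

```text
clock: 19.62
tool_pos: [423.1, 138.5, 198.7]
eef_rot: [[0.976, 0.045, -0.213], [0.214, -0.015, 0.977], [0.041, -0.999, -0.024]]
wrist_force: [-11.8, -0.2, 44.4]
grip_width: 25.1
```

servo_tool(
  moves=[
    {"xyz": [-0.1, -0.4, 0], "twist": 0, "jaw": 1},
    {"xyz": [0, -0.1, 0], "twist": 0, "jaw": 1},
    {"xyz": [0, 0, 0], "twist": 0, "jaw": 1},
  ],
)

```text
clock: 19.87
tool_pos: [418.6, 138.0, 219.6]
eef_rot: [[0.976, 0.047, -0.213], [0.214, -0.015, 0.977], [0.042, -0.999, -0.024]]
wrist_force: [-0.1, 0.0, -5.4]
grip_width: 25.1
```

```bash
python3 - <<'E'
from h import *
to([408.2,135.6,226.5])
im=save('scene','pics/k.png')
for t in ['arbor_top','arbor_seat','bar_nose','bar_mid']: print(t,[(np.round(d['xyz'],1).tolist(),round(d['confidence'],2)) for d in ctrl.place_of(t,'scene')])
a=cv2.imread('pics/k.png')[100:230,190:330]
cv2.imwrite('pics/k2.png',cv2.resize(a,None,fx=4,fy=4,interpolation=2))
E
```

```text
tcp [418.6 138.  219.6] units [-0.26 -0.18 -0.01] w 25.1 F [-0.1  0.  -5.4]
arbor_top [([421.8, 138.4, 128.9], 0.64)]
arbor_seat [([439.2, 147.1, 80.5], 0.71)]
bar_nose [([389.5, -341.6, -5.2], 0.76), ([416.5, 136.4, 154.4], 0.7)]
bar_mid [([387.0, -338.6, 58.7], 0.89), ([418.2, 136.9, 233.2], 0.88)]
```

View pics/k2.png

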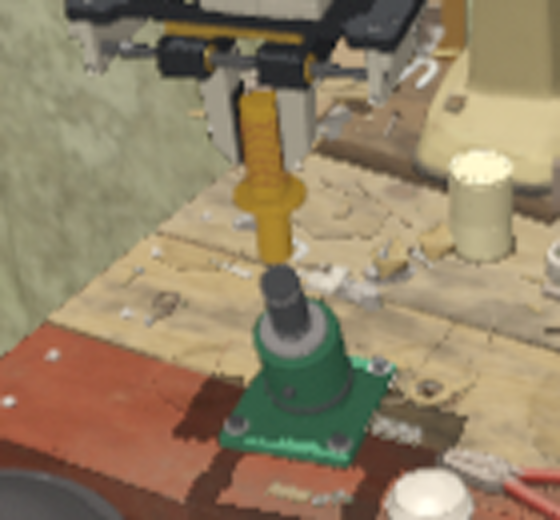

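The collar now looks flush on the green face and no bronze shows. One more firm tap should confirm the stop.

servo_tool(
  moves=[
    {"xyz": [0.03, 0.4, 0], "twist": 0, "jaw": 1},
    {"xyz": [0.02, 0.1, 0], "twist": 0, "jaw": 1},
    {"xyz": [0.02, 0.12, 0], "twist": 0, "jaw": 1},
  ],
)

```text
clock: 20.37
tool_pos: [423.8, 138.3, 197.3]
eef_rot: [[0.976, 0.05, -0.213], [0.214, -0.015, 0.977], [0.045, -0.999, -0.025]]
wrist_force: [-11.4, -0.9, 59.5]
grip_width: 25.1
```

servo_tool(
  moves=[
    {"xyz": [0.02, 0.12, 0], "twist": 0, "jaw": 1},
  ],
)

```text
clock: 20.45
tool_pos: [426.9, 138.9, 197.1]
eef_rot: [[0.975, 0.057, -0.213], [0.214, -0.014, 0.977], [0.052, -0.998, -0.025]]
wrist_force: [-11.5, -1.2, 42.5]
grip_width: 25.2
```

servo_tool(
  moves=[
    {"xyz": [0.0, -0.02, 0], "twist": 0, "jaw": 1},
  ],
)

```text
clock: 20.53
tool_pos: [427.7, 139.2, 199.6]
eef_rot: [[0.975, 0.059, -0.213], [0.214, -0.013, 0.977], [0.055, -0.998, -0.025]]
wrist_force: [-0.3, -0.8, -5.0]
grip_width: 25.4
```

servo_tool(
  moves=[
    {"xyz": [-0.05, -0.6, 0], "twist": 0, "jaw": 1},
    {"xyz": [-0.3, -0.7, 0], "twist": 0, "jaw": 1},
    {"xyz": [-0.7, 0, -0.5], "twist": 0, "jaw": 1},
    {"xyz": [-0.6, 0, -0.7], "twist": 0, "jaw": 1},
    {"xyz": [0, 0, -0.9], "twist": 0, "jaw": 1},
    {"xyz": [0, 0, -0.9], "twist": 0, "jaw": 1},
    {"xyz": [0, 0, -0.9], "twist": 0, "jaw": 1},
    {"xyz": [0, 0, -0.9], "twist": 0, "jaw": 1},
  ],
)

```text
clock: 21.2
tool_pos: [397.9, -62.3, 254.3]
eef_rot: [[0.973, 0.058, -0.225], [0.226, -0.01, 0.974], [0.054, -0.998, -0.022]]
wrist_force: [1.8, 1.0, -3.7]
grip_width: 25.1
```

```bash
python3 -c "
from h import *
to([500.1,-206.9,225]);print(np.round(ctrl.sense()['eef_rot'],3))"
```

```text
tcp [397.9 -62.3 254.3] units [ 1.63  0.91 -4.08] w 25.1 F [ 1.8  1.  -3.7]
[[ 0.973  0.058 -0.225]
 [ 0.226 -0.01   0.974]
 [ 0.054 -0.998 -0.022]]
```

servo_tool(
  moves=[
    {"xyz": [0, 0.1, -0.9], "twist": 0.1, "jaw": 1},
    {"xyz": [0.1, 0.1, -0.9], "twist": 0, "jaw": 1},
    {"xyz": [0.4, 0.1, -0.8], "twist": 0, "jaw": 1},
    {"xyz": [0.5, 0.2, -0.6], "twist": 0, "jaw": 1},
    {"xyz": [0.4, 0.2, -0.2], "twist": 0, "jaw": 1},
    {"xyz": [0, 0, 0], "twist": 0, "jaw": 1},
    {"xyz": [0, 0, 0], "twist": 0, "jaw": 1},
  ],
)

```text
clock: 21.78
tool_pos: [485.0, -198.8, 227.4]
eef_rot: [[0.978, 0.052, -0.204], [0.204, -0.01, 0.979], [0.049, -0.999, -0.02]]
wrist_force: [-0.2, 0.1, -3.6]
grip_width: 24.8
```

```bash
python3 -c "
from h import *
to([500.1,-206.9,150]);print(np.round(ctrl.sense()['eef_rot'],3))"
```

```text
tcp [ 485.  -198.8  227.4] units [ 0.23  1.95 -0.24] w 24.8 F [-0.2  0.1 -3.6]
[[ 0.978  0.052 -0.204]
 [ 0.204 -0.01   0.979]
 [ 0.049 -0.999 -0.02 ]]
```

servo_tool(
  moves=[
    {"xyz": [0.3, 0, -0.2], "twist": 0, "jaw": 1},
    {"xyz": [0, 0.5, -0.03], "twist": 0, "jaw": 1},
    {"xyz": [0, 0.6, 0], "twist": 0, "jaw": 1},
    {"xyz": [0, 0.6, 0], "twist": 0, "jaw": 1},
    {"xyz": [0, 0, 0], "twist": 0, "jaw": 1},
    {"xyz": [0, 0, 0], "twist": 0, "jaw": 1},
  ],
)

```text
clock: 22.28
tool_pos: [499.9, -203.2, 158.5]
eef_rot: [[0.977, 0.049, -0.206], [0.207, -0.008, 0.978], [0.046, -0.999, -0.017]]
wrist_force: [0.1, -0.0, -4.6]
grip_width: 24.8
```

```bash
python3 - <<'E'
from h import *
to([500.1,-206.9,126])
im=save('scene','pics/l.png')
for t in ['bar_nose','bar_mid']: print(t,[(np.round(d['xyz'],1).tolist(),round(d['confidence'],2)) for d in ctrl.place_of(t,'scene')])
look('pics/lw.png',['bar_nose','bar_mid'])
a=cv2.imread('pics/l.png')[130:260,340:480]; b=cv2.imread('pics/lw.png')[120:290,220:420]
cv2.imwrite('pics/l2.png',np.hstack([cv2.resize(a,(400,371),interpolation=2),cv2.resize(b,(400,371),interpolation=2)]))
E
```

```text
tcp [ 499.9 -203.2  158.5] units [-0.05  0.81 -0.08] w 24.8 F [ 0.1 -0.  -4.6]
bar_nose [([492.3, -205.0, 92.0], 0.88), ([388.0, -340.3, -1.9], 0.67), ([494.5, -202.6, 135.0], 0.38)]
bar_mid [([494.0, -201.9, 171.0], 0.88), ([386.2, -337.6, 58.3], 0.61)]
[ 500.9 -204.1  159.9] clk 22.4833
bar_nose [([490.5, -201.3, 94.3], 0.82), ([357.8, -70.1, 0.5], 0.71), ([385.8, -334.2, -0.7], 0.69)]
bar_mid [([497.0, -200.5, 170.8], 0.56)]
```

View pics/l2.png

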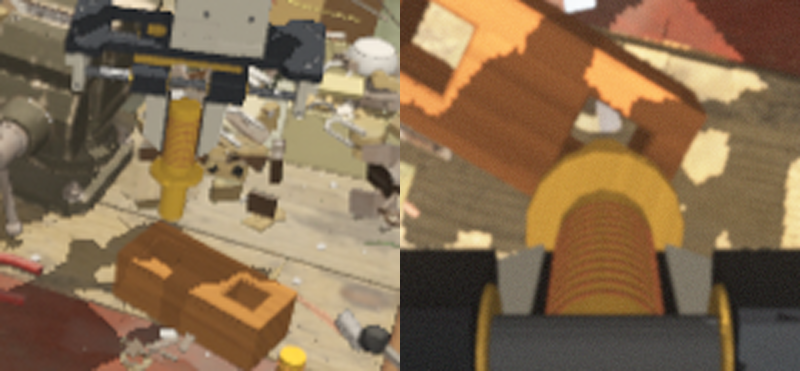

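The bar hangs above its hole, tilted slightly with its nose about 5 mm short in x. I correct that and lower the nose to the hole.

servo_tool(
  moves=[
    {"xyz": [0.08, 0, -0.1], "twist": 0, "jaw": 1},
    {"xyz": [-0.02, 0.4, 0], "twist": 0, "jaw": 1},
    {"xyz": [-0.02, 0.4, 0], "twist": 0, "jaw": 1},
    {"xyz": [0, 0, 0], "twist": 0, "jaw": 1},
    {"xyz": [0, 0, 0], "twist": 0, "jaw": 1},
  ],
)

```text
clock: 23.0
tool_pos: [508.4, -210.5, 131.8]
eef_rot: [[0.977, 0.06, -0.205], [0.207, -0.015, 0.978], [0.056, -0.998, -0.027]]
wrist_force: [0.5, -0.5, -3.7]
grip_width: 25.2
```

```bash
python3 - <<'E'
from h import *
to([504.5,-207.5,100])
im=save('scene','pics/m.png')
for t in ['bar_nose','bar_mid','bar']: print(t,[(np.round(d['xyz'],1).tolist(),round(d['confidence'],2)) for d in ctrl.place_of(t,'scene')])
look('pics/mw.png',['bar_nose','bar_mid','bar'])
E
```

```text
tcp [ 508.4 -210.5  131.8] units [-0.12  0.79  0.11] w 25.2 F [ 0.5 -0.5 -3.7]
bar_nose [([503.9, -212.6, 70.1], 0.83), ([388.1, -338.3, -2.8], 0.51)]
bar_mid [([386.9, -335.9, 57.2], 0.9), ([364.5, -72.1, -0.4], 0.74), ([501.3, -210.3, 144.2], 0.65)]
bar [([501.4, -210.5, 108.8], 0.86), ([390.1, -337.4, 30.5], 0.56), ([503.8, -211.9, 67.7], 0.35)]
[ 508.4 -210.4  132.1] clk 23.25
bar_nose [([501.4, -213.5, 66.8], 0.98)]
bar_mid [([504.3, -207.4, 144.4], 0.92)]
bar [([505.6, -215.9, 107.4], 0.77)]
```

servo_tool(
  moves=[
    {"xyz": [-0.11, 0, 0.14], "twist": 0, "jaw": 1},
    {"xyz": [0, 0, 0], "twist": 0, "jaw": 1},
    {"xyz": [0, 0, 0], "twist": 0, "jaw": 1},
  ],
)

```text
clock: 23.65
tool_pos: [502.2, -205.2, 131.8]
eef_rot: [[0.977, 0.061, -0.206], [0.207, -0.015, 0.978], [0.056, -0.998, -0.027]]
wrist_force: [1.0, -0.3, -4.5]
grip_width: 25.3
```

```bash
python3 - <<'E'
from h import *
to([503,-205.5,110])
im=save('scene','pics/n.png')
for t in ['bar_nose','bar_mid']: print(t,[(np.round(d['xyz'],1).tolist(),round(d['confidence'],2)) for d in ctrl.place_of(t,'scene')])
look('pics/nw.png',['bar_nose','bar_mid'])
a=cv2.imread('pics/n.png')[140:270,350:470]; b=cv2.imread('pics/nw.png')[120:290,220:420]
cv2.imwrite('pics/n2.png',np.hstack([cv2.resize(a,(400,433),interpolation=2),cv2.resize(b,(400,433),interpolation=2)]))
E
```

```text
tcp [ 502.2 -205.2  131.8] units [-0.01  0.54  0.  ] w 25.3 F [ 1.  -0.3 -4.5]
bar_nose [([494.3, -207.1, 66.2], 0.8), ([387.7, -342.0, -2.0], 0.78)]
bar_mid [([497.0, -205.8, 144.0], 0.7), ([387.6, -337.7, 59.4], 0.64)]
[ 502.3 -205.3  131.6] clk 23.85
bar_nose [([387.3, -333.9, 2.2], 0.93), ([496.4, -208.0, 68.2], 0.75), ([494.4, -210.5, 108.2], 0.17)]
bar_mid [([499.6, -204.6, 142.6], 0.76)]
```

servo_tool(
  moves=[
    {"xyz": [0.06, 0, 0.02], "twist": 0, "jaw": 1},
    {"xyz": [-0.01, 0.2, 0], "twist": 0, "jaw": 1},
    {"xyz": [-0.01, 0.2, 0], "twist": 0, "jaw": 1},
    {"xyz": [-0.01, 0.1, 0], "twist": 0, "jaw": 1},
    {"xyz": [0, 0, 0], "twist": 0, "jaw": 1},
  ],
  squeeze=20,
)

```text
clock: 24.37
tool_pos: [505.0, -204.6, 109.4]
eef_rot: [[0.977, 0.061, -0.205], [0.207, -0.015, 0.978], [0.056, -0.998, -0.027]]
wrist_force: [-0.2, 0.5, -3.6]
grip_width: 25.6
```

```bash
python3 - <<'E'
from h import *
to([503.5,-204.5,90])
im=save('scene','pics/o.png')
for t in ['bar_nose','bar_mid','bar']: print(t,[(np.round(d['xyz'],1).tolist(),round(d['confidence'],2)) for d in ctrl.place_of(t,'scene')])
E
```

```text
tcp [ 505.  -204.6  109.4] units [-0.06  0.48  0.02] w 25.6 F [-0.2  0.5 -3.6]
bar_nose [([498.6, -205.0, 44.6], 0.83), ([384.1, -342.0, -4.0], 0.7)]
bar_mid [([385.5, -337.5, 59.1], 0.7), ([501.0, -203.5, 122.3], 0.56)]
bar [([389.2, -336.5, 29.1], 0.8), ([484.6, -241.9, -0.7], 0.68), ([499.3, -206.1, 85.2], 0.61)]
```

servo_tool(
  moves=[
    {"xyz": [-0.02, 0.2, 0], "twist": 0, "jaw": 1},
    {"xyz": [-0.02, 0.2, 0], "twist": 0, "jaw": 1},
    {"xyz": [-0.02, 0.2, 0], "twist": 0, "jaw": 1},
    {"xyz": [0, 0, 0], "twist": 0, "jaw": 1},
  ],
  squeeze=15,
)

```text
clock: 24.9
tool_pos: [505.4, -206.4, 85.5]
eef_rot: [[0.977, 0.065, -0.205], [0.207, -0.017, 0.978], [0.06, -0.998, -0.03]]
wrist_force: [-0.1, -0.6, -4.7]
grip_width: 25.5
```

servo_tool(
  moves=[
    {"xyz": [0, 0.1, 0], "twist": 0, "jaw": 1},
    {"xyz": [0, 0, 0], "twist": 0, "jaw": 1},
  ],
)

```text
clock: 25.07
tool_pos: [505.3, -206.3, 80.2]
eef_rot: [[0.977, 0.064, -0.205], [0.207, -0.017, 0.978], [0.059, -0.998, -0.029]]
wrist_force: [0.6, 0.8, -4.5]
grip_width: 25.1
```

servo_tool(
  moves=[
    {"xyz": [-0.03, 0.06, 0], "twist": 0, "jaw": 1},
    {"xyz": [0, 0.03, 0], "twist": 0, "jaw": 1},
    {"xyz": [0, 0, 0], "twist": 0, "jaw": 1},
  ],
)

```text
clock: 25.32
tool_pos: [504.5, -206.6, 76.2]
eef_rot: [[0.977, 0.064, -0.205], [0.207, -0.016, 0.978], [0.059, -0.998, -0.029]]
wrist_force: [0.3, 1.0, -4.0]
grip_width: 25.8
```

servo_tool(
  moves=[
    {"xyz": [0, 0, 0], "twist": 0, "jaw": 0.3},
    {"xyz": [0, 0, 0], "twist": 0, "jaw": 0},
    {"xyz": [0, 0, 0], "twist": 0, "jaw": -1},
    {"xyz": [0, 0, 0], "twist": 0, "jaw": -1},
    {"xyz": [0, 0, 0], "twist": 0, "jaw": -1},
    {"xyz": [0, 0, 0], "twist": 0, "jaw": -1},
    {"xyz": [0, 0, 0], "twist": 0, "jaw": -1},
    {"xyz": [0, 0, 0], "twist": 0, "jaw": -1},
  ],
)

```text
clock: 25.98
tool_pos: [507.2, -208.4, 79.8]
eef_rot: [[0.976, 0.071, -0.205], [0.207, -0.021, 0.978], [0.066, -0.997, -0.036]]
wrist_force: [0.2, -0.1, -0.4]
grip_width: 74.2
```

servo_tool(
  moves=[
    {"xyz": [0, -0.4, 0], "twist": 0, "jaw": -1},
    {"xyz": [0, -0.8, 0], "twist": 0, "jaw": -1},
    {"xyz": [0, -0.9, 0], "twist": 0, "jaw": -1},
    {"xyz": [0, -0.9, 0], "twist": 0, "jaw": -1},
    {"xyz": [-0.7, -0.3, 0], "twist": 0, "jaw": -1},
    {"xyz": [-0.7, 0, 0], "twist": 0, "jaw": -1},
    {"xyz": [0, 0, 0], "twist": 0, "jaw": -1},
    {"xyz": [0, 0, 0], "twist": 0, "jaw": -1},
  ],
)

```text
clock: 26.65
tool_pos: [441.1, -217.1, 213.8]
eef_rot: [[0.976, 0.07, -0.206], [0.208, -0.022, 0.978], [0.064, -0.997, -0.036]]
wrist_force: [0.1, -0.3, 0.0]
grip_width: 91.5
```

```bash
python3 - <<'E'
from h import *
to([500,-206,200])
look('pics/pw.png',['bar_mid','bar']); 
for n in ['scene','top']:
    save(n,f'pics/p_{n}.png')
    for t in ['bar_mid','bar','arbor_top','arbor_seat','arbor_mid','door_knob','cylinder_2','pliers']: print(n,t,[(np.round(d['xyz'],1).tolist(),round(d['confidence'],2)) for d in ctrl.place_of(t,n)])
E
```

```text
tcp [ 441.1 -217.1  213.8] units [ 1.47  0.44 -0.02] w 91.5 F [ 0.1 -0.3  0. ]
[ 441.  -217.   213.4] clk 26.7
bar_mid [([387.7, -336.4, 60.1], 0.9), ([367.5, 3.6, -1.8], 0.39)]
bar [([385.1, -328.5, 27.0], 0.8), ([499.3, -210.0, 49.4], 0.67)]
scene bar_mid [([497.1, -205.5, 85.9], 0.84), ([386.9, -336.3, 59.5], 0.82), ([433.0, 143.9, 109.4], 0.41)]
scene bar [([385.9, -336.5, 28.4], 0.88), ([495.1, -206.7, 47.7], 0.86)]
scene arbor_top [([419.5, 137.7, 130.3], 0.56)]
scene arbor_seat [([443.4, 144.5, 77.7], 0.56)]
scene arbor_mid [([435.2, 140.9, 108.5], 0.65)]
scene door_knob []
scene cylinder_2 [([363.2, -75.6, -2.3], 0.89)]
scene pliers [([449.9, -32.9, -0.0], 0.75)]
top bar_mid [([386.3, -336.5, 61.7], 0.64), ([500.1, -206.0, 88.6], 0.49)]
top bar [([496.4, -209.7, 51.0], 0.6), ([390.8, -339.1, 29.7], 0.53)]
top arbor_top [([422.2, 141.2, 131.6], 0.67)]
top arbor_seat [([441.3, 139.7, 78.9], 0.59)]
top arbor_mid [([426.3, 140.8, 105.3], 0.62)]
top door_knob [([365.3, 4.5, -0.4], 0.57), ([422.5, 138.9, 128.9], 0.23)]
top cylinder_2 [([362.2, -71.0, 4.1], 0.55)]
top pliers [([449.4, -36.2, -0.4], 0.88)]
```

```bash
python3 - <<'E'
from h import *
for f in ['h_s','j','k','p_scene']:
    im=cv2.imread(f'pics/{f}.png')[165:215,240:300]; h=cv2.cvtColor(im,cv2.COLOR_BGR2HSV)
    print(f,int((cv2.inRange(h,(12,120,70),(28,255,255))>0)[:35].sum()))
s=ctrl.sense(); print(s['clock'],s['wrist_force'],s['qd'].round(3) if hasattr(s['qd'],'round') else s['qd'])
ctrl.finish_job()
E
```

```text
h_s 3
j 15
k 5
p_scene 0
27.7 [-0.19926604 -0.73230429  0.30759216] [-0.001 -0.001  0.002 -0.     0.     0.001]
the job is handed in; nothing more can be done
```

I moved the arbor to the green socket and set it in with its collar on the sleeve. I let go, tapped it home with the brass bar, put the bar back in its rack hole and handed the job in at 27.7 s. The hand-in gives no verdict, so success is judged only from my own checks below.

**Taps:** There were three separate taps, with the bar lifted clear in between. The first was light, about 14 N. The second drove the sleeve in at about 20 N until the force rose to about 50 N. The third met a hard stop at about 64 N.

**Arbor:** The collar's underside dropped from about 86.5 mm to about 78.5 mm, close to the full 8 mm of sleeve travel along the lean. The last picture I viewed shows the collar flush on the socket face.

**Bar:** It stands in its own hole, with bar_mid at about (498, -206, 87) mm. That is within about 3 mm of where it started, and the guard is at rack height. I did not check its upright angle directly.

**Loose items:** The pliers and lock cylinder stayed where they were, within measuring error. The door knob did too in the top view, but the scene camera did not find it in the last look.

**What did not go cleanly:**
- The bar tilted about 0.05 rad in the grip during the last tap, so I had to correct its position before lowering it into the hole.
- The picture limit ran out before I could view the final placing, so I relied on the numbers for that.
- A pixel check for visible bronze around the collar gave no clear answer (3, 15, 5 and 0 pixels).

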